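# Find the loose manifold bolt and hold its cap open

### The job

One of the three bolts in front of the blue caps on the manifold has come loose: tap the bolt heads from above until you find the one that sinks and push it fully down. Then lift the cap behind that bolt (by its black handle) about 40 degrees open and finish while still holding it open with the gripper, so that a colleague can get at the nut under it; it falls shut if let go. Keep the other two caps shut and leave the things around the manifold where they are.

Things in the scene. Friction and masses are not known exactly. Their poses are not given: they have to be found in the camera images.
- manifold: Aluminium block fixed on the bench, 128 x 182 x 34 mm. Origin: centre of its underside; x points from the bolts to the hinges (away from the robot), y along the row of three ports, z up. Each port: steel bolt head in front (block x -48 mm), blue cap with black T-handle behind it (bar at x -5, hinge at x +50), at y +65, 0, -65 mm. Nothing shows which bolt is loose.
- bolt_1 (a joint): How far the left (+y of the block) bolt has sunk, m: 0 as found, 0.008 at its stop. The loose bolt slides down 8 mm under about 4 N and stays down when let go; a tight bolt gives less than 1 mm.
- bolt_1_top (a point): Centre of the top of the left (+y of the block) bolt's hexagon head (18 mm across, 8 mm thick), 56 mm above the bench as found, flat and facing up; goes down with the bolt.
- cap_1_angle (a joint): Opening angle of the left (+y of the block) cap, rad: 0 shut, stop at 1.4. It opens upward about its hinge at the far edge, so that the handle rises and moves to the block's +x. A light spring and its weight (about 2 N at the handle) shut it when it is let go.
- cap_1: The left (+y of the block) blue cap with its handle, 60 x 40 x 14 mm without it. Origin: middle of its hinge axis at its far edge, 35 mm above the bench; the axis is its y axis, along the block's y.
- handle_1 (a point): Black T-handle of the left (+y of the block) cap: round bar 10 mm thick, 30 mm long along the block's y, on a 7 mm stem. This point: bar centre, when shut 80.5 mm above the bench, 32 mm above the cap, 55 mm before and 45.5 mm above the hinge axis. Turns with the cap (axes as the block's when shut). Pinch it by its ends or across; it turns in the grip. Cap 60 mm long (x), 40 mm wide.
- bolt_2 (a joint): How far the middle bolt has sunk, m: 0 as found, 0.008 at its stop. The loose bolt slides down 8 mm under about 4 N and stays down when let go; a tight bolt gives less than 1 mm.
- bolt_2_top (a point): Centre of the top of the middle bolt's hexagon head (18 mm across, 8 mm thick), 56 mm above the bench as found, flat and facing up; goes down with the bolt.
- cap_2_angle (a joint): Opening angle of the middle cap, rad: 0 shut, stop at 1.4. It opens upward about its hinge at the far edge, so that the handle rises and moves to the block's +x. A light spring and its weight (about 2 N at the handle) shut it when it is let go.
- cap_2: The middle blue cap with its handle, 60 x 40 x 14 mm without it. Origin: middle of its hinge axis at its far edge, 35 mm above the bench; the axis is its y axis, along the block's y.
- handle_2 (a point): Black T-handle of the middle cap: round bar 10 mm thick, 30 mm long along the block's y, on a 7 mm stem. This point: bar centre, when shut 80.5 mm above the bench, 32 mm above the cap, 55 mm before and 45.5 mm above the hinge axis. Turns with the cap (axes as the block's when shut). Pinch it by its ends or across; it turns in the grip. Cap 60 mm long (x), 40 mm wide.
- bolt_3 (a joint): How far the right (-y of the block) bolt has sunk, m: 0 as found, 0.008 at its stop. The loose bolt slides down 8 mm under about 4 N and stays down when let go; a tight bolt gives less than 1 mm.
- bolt_3_top (a point): Centre of the top of the right (-y of the block) bolt's hexagon head (18 mm across, 8 mm thick), 56 mm above the bench as found, flat and facing up; goes down with the bolt.
- cap_3_angle (a joint): Opening angle of the right (-y of the block) cap, rad: 0 shut, stop at 1.4. It opens upward about its hinge at the far edge, so that the handle rises and moves to the block's +x. A light spring and its weight (about 2 N at the handle) shut it when it is let go.
- cap_3: The right (-y of the block) blue cap with its handle, 60 x 40 x 14 mm without it. Origin: middle of its hinge axis at its far edge, 35 mm above the bench; the axis is its y axis, along the block's y.
- handle_3 (a point): Black T-handle of the right (-y of the block) cap: round bar 10 mm thick, 30 mm long along the block's y, on a 7 mm stem. This point: bar centre, when shut 80.5 mm above the bench, 32 mm above the cap, 55 mm before and 45.5 mm above the hinge axis. Turns with the cap (axes as the block's when shut). Pinch it by its ends or across; it turns in the grip. Cap 60 mm long (x), 40 mm wide.
- sample_holder: Cream sample holder block with two screws, 32 x 49 x 17 mm, loose bystander; origin: centre of its underside.
- foil_puck: Round silvery sample puck, 31 mm across, 11 mm high, loose bystander; origin: centre of its underside.
- vial_black: Glass vial with black cap, 25 mm across, 52 mm high, upright, loose bystander; origin: centre of its underside.
- vial_white: Glass vial with white cap, 24 mm across, 52 mm high, upright, loose bystander; origin: centre of its underside.
- centring_ring: Steel vacuum centring ring with black rubber O-ring, 40 mm across, 8 mm high, lying flat, loose bystander; origin: centre of its underside.

How it is judged:
On the way:
1. the loose bolt has been found: pushed down more than 5 mm with all caps still shut (value of joint any of bolt_1, bolt_2, bolt_3 above 0.005 m and value of joint each of cap_1_angle, cap_2_angle, cap_3_angle below 0.15 rad), for 0.1 s.
At the end, for the whole second after the job is handed in: The loose bolt is down by more than 5 mm, the cap behind it is held at rest at more than 0.5 rad (29 degrees) with the fingers bearing on it (over 0.5 N), and the other two caps are shut (under 0.15 rad) (((value of joint bolt_1 above 0.005 m and value of joint cap_1_angle above 0.5 rad and contact force between the fingers and cap_1 above 0.5 N and velocity of joint cap_1_angle between -0.15 and 0.15 rad/s and value of joint each of cap_2_angle, cap_3_angle below 0.15 rad) or (value of joint bolt_2 above 0.005 m and value of joint cap_2_angle above 0.5 rad and contact force between the fingers and cap_2 above 0.5 N and velocity of joint cap_2_angle between -0.15 and 0.15 rad/s and value of joint each of cap_1_angle, cap_3_angle below 0.15 rad) or (value of joint bolt_3 above 0.005 m and value of joint cap_3_angle above 0.5 rad and contact force between the fingers and cap_3 above 0.5 N and velocity of joint cap_3_angle between -0.15 and 0.15 rad/s and value of joint each of cap_1_angle, cap_2_angle below 0.15 rad))); the arm keeps its last pose, push and grip.
It fails at once if a cap is lifted (more than 0.15 rad) whose bolt has not sunk under a tap ((value of joint cap_1_angle above 0.15 rad and value of joint bolt_1 below 0.005 m) or (value of joint cap_2_angle above 0.15 rad and value of joint bolt_2 below 0.005 m) or (value of joint cap_3_angle above 0.15 rad and value of joint bolt_3 below 0.005 m)).
It fails at once if a bystander (sample holder, puck, vial, centring ring) is shifted more than 30 mm (distance of any of sample_holder, foil_puck, vial_black, vial_white, centring_ring from where it was at the start of the episode above 0.03 m).
It also fails if it takes over 48 s, if anything falls off the work surface, if the arm or the gripper's body presses on something with over 40 N, if the wrist force passes 120 N, or if a joint passes its speed limit or range.

### The arm

A 6-joint arm with a two-finger parallel gripper is mounted at the origin on a cart in front of the work surface, level with it; the furniture and walls round the work are solid. World frame = base frame: x ahead of the robot, y to its left, z up, the work surface at z = 0. Lengths are in m, angles in rad, forces in N, time in s.
With the tool pointing down it reaches from about 0.25 to 0.725 m from the base axis. Payload 4 kg.
Tool frame: the origin (TCP) lies midway between the tips of the shut fingers; the grasp point (between the pads) lies 19 mm behind it; z points along the fingers, y is the line along which they close (so a half turn about z gives the same grasp; the last joint's range is limited). The gripper opens to 85 mm and grips with 20 to 120 N. Pads are 22 mm wide; open, the fingers measure 114 mm over their backs; the gripper's body (76 mm by 85 mm) begins 54 mm behind the grasp point. The pads swing forward as they close: fully open they stand 13 mm farther back than shut.
Start: joints at [-1.311, 0.241, 0.005, 1.335, 0, 1.571], TCP at [0.128, -0.483, 0.231] pointing down, gripper open.
Joint ranges: [-2.72, 2.72], [-1.05, 1.87], [-1.09, 1.28], [-1.99, 2.15], [-1.42, 1.44], [-3.14, 3.14]. Speed limits (rad/s): [2.79, 2.79, 3.14, 3.14, 3.14, 3.14].

### API

Orientations are given as a unit quaternion [x, y, z, w].
In Python, from workcell import bot gives the robot as it stands. The module is installed in compiled form; this text tells all that it offers.
- The arm moves only by the tool drive_tool, never from a script. Its arguments are lists of equal length, an entry for each row: "slide": the shift along the tool's x, y, z scaled (see below), a list of three; "rotation": the turn, a rotation vector about the tool's x, y, z scaled (see below), a list of three. A call has exactly 8 rows; each row is the pose to reach, as a shift and turn from the pose commanded when the call began, along the tool's axes at that moment; what a row does not reach only later rows make up. The controller multiplies each number of a shift by 250 mm and each number of a turn by 0.5 rad. A row lasts 1/8 s, in which the tool goes at most 62.5 mm and 10.7 degrees, less where a joint would pass 70% of its speed; a pose out of reach is approached as far as the arm can. A call with a number of a shift or a turn outside -1 to 1 is refused whole. A call with a gripper value outside its range is refused whole. "gripper" is the opening, from 0 (shut) to 1 (fully open), set as the call begins (left out, the last holds). The fingers move at their own pace and stop on an object; the grip force is fixed at half the most. Time passes only in rows, so rows that repeat a pose let the fingers close, or fill a call up. It gives the time, the measured TCP pose, the force, the opening and the grip force at its end, in the units of the state.
- bot.get_obs(): the state, without advancing time (a new reading comes with each control period).
- bot.camera(name): name is "side" or "top"; returns a dict with "image" (480x640x3 uint8, red, green, blue), "z_map" (480x640 float32, m along the optical axis (not along the pixel's ray), 0 where there is no reading), "camera_matrix" (3x3 intrinsics, pixels), "xyz" and "orientation" of the camera in the world. Camera axes: x right, y up, looking along -z (the intrinsics and any distortion apply to the point x, -y, -z); pixel columns grow to the right and rows downward; lengths in m; the calibration is good to about 2 mm. A picture is of the moment at which its call begins.
- bot.job_done(): hands the job in; it is judged then, once.
The state is a dict: "clock": time; "joint_pos": joint angles; "joint_vel": joint speeds; "tau": joint torques, N m; "eef_pos": TCP position; "tool_rot": TCP orientation; "ft_force": force on the tool from outside, world axes, zero at the start; "ft_torque": the same for the moment, N m; "grip_width": finger opening in m; "grasp_force": force on a finger pad.
Only numpy, scipy, OpenCV 4.12 (cv2) and the standard library are available. Lean on these libraries where they do the work, as an engineer would, in place of code of your own. Each camera call takes 0.05 s, during which the arm holds its last target. There are 200 camera calls.

## Working session

There is one attempt and no reset: what is moved stays moved. The work goes in short steps, Python scripts to look and compute and a tool call to move; the robot and the scene stay as the last step left them, time stands still between calls to the robot, and variables do not carry over. Pictures are saved under pics/ and viewed, at most 10 in all, crops included, and the job is handed in when it is done.

Besides the shell and the picture viewer there is one more tool, called after "Request:" as a command line: name --argument value ..., lists and objects as JSON in quotes. drive_tool: Moves the arm, as the interface text tells. Shifts and turns lie within -1 to 1; 1 stands for 250 mm of shift or 0.5 rad of turn. Its arguments: {"type":"object","properties":{"slide":{"type":"array","items":{"type":"array","items":{"type":"number"}}},"rotation":{"type":"array","items":{"type":"array","items":{"type":"number"}}},"gripper":{"type":"number"}},"required":["slide","rotation"]}

```bash
mkdir -p pics; python3 - <<'E'
from workcell import bot
import cv2,numpy as np
for n in("top","side"):
    c=bot.camera(n); cv2.imwrite(f"pics/{n}0.png",c["image"][:,:,::-1]); np.savez(f"{n}0.npz",**c)
    print(n,c["xyz"],c["orientation"],c["camera_matrix"].tolist(),c.keys())
print(bot.get_obs())
E
```

```text
top [ 0.36237918 -0.42494497  1.07175507] [ 0.07774574 -0.07641375 -0.698772    0.70698955] [[523.2132851005694, 0.0, 319.3122206363778], [0.0, 523.2132851005694, 238.81221076469012], [0.0, 0.0, 1.0]] dict_keys(['image', 'z_map', 'camera_matrix', 'xyz', 'orientation'])
side [ 0.3313423  -1.03407149  0.62344092] [ 0.41678878 -0.07951683 -0.16905281  0.88959841] [[562.2584185852969, 0.0, 315.0340370986112], [0.0, 562.2584185852969, 243.01252644667866], [0.0, 0.0, 1.0]] dict_keys(['image', 'z_map', 'camera_matrix', 'xyz', 'orientation'])
{'clock': 0.1, 'joint_pos': array([-1.31100001e+00,  2.41360310e-01,  3.89243234e-03,  1.33520993e+00,
        2.53774124e-05,  1.57079587e+00]), 'joint_vel': array([-0.00014716, -0.0009245 ,  0.00158086,  0.00021826, -0.00028799,
        0.00067479]), 'tau': array([-5.45047278e-04, -3.73137081e+01,  2.53010255e+01,  1.08395217e-02,
        2.68078406e-05, -1.47828655e-05]), 'eef_pos': array([ 0.12830708, -0.48268415,  0.23050344]), 'tool_rot': array([ 9.91574624e-01,  1.29533314e-01, -1.09275015e-04, -9.34458009e-04]), 'ft_force': array([ 0.00810324, -0.95254957, -0.21988855]), 'ft_torque': array([ 0.01867846, -0.0108586 ,  0.03159585]), 'grasp_force': 0.0, 'grip_width': 0.0856321253479081}
```

View pics/top0.png

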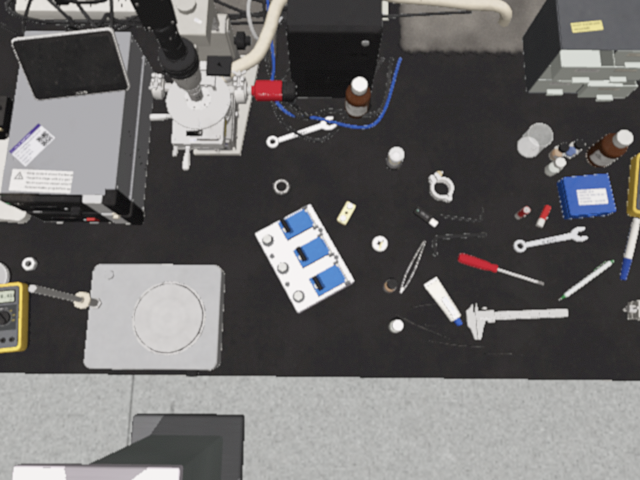

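View pics/side0.png

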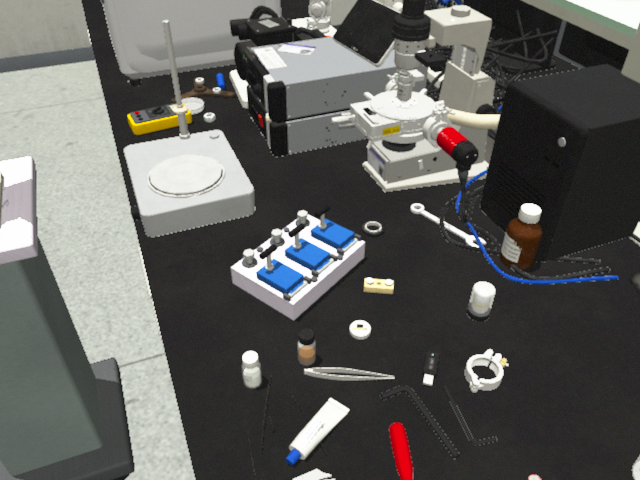

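The top view shows the manifold at about (304,258), with bolts at (267,240), (282,268) and (298,296) and caps up and to the right. The bystanders are to its right and above it. The side view agrees.

```bash
cat > h.py <<'E'
import numpy as np,cv2
from scipy.spatial.transform import Rotation as R
def cloud(c):
    K=c["camera_matrix"];v,u=np.mgrid[:480,:640];d=c["z_map"]
    p=np.stack([(u-K[0,2])/K[0,0]*d,-(v-K[1,2])/K[1,1]*d,-d],-1)
    return p@R.from_quat(c["orientation"]).as_matrix().T+c["xyz"]
def ray(c,u,v,z):
    K=c["camera_matrix"];r=R.from_quat(c["orientation"]).apply([(u-K[0,2])/K[0,0],-(v-K[1,2])/K[1,1],-1])
    return c["xyz"]+r*(z-c["xyz"][2])/r[2]
E
python3 - <<'E'
from h import *
for n,cen in(("top",(304,258)),("side",(300,262))):
    c=dict(np.load(n+"0.npz")); P=cloud(c); im=c["image"]
    v,u=np.mgrid[:480,:640]
    near=(abs(u-cen[0])<75)&(abs(v-cen[1])<75)
    print(n,"bench z",np.median(P[near&(P[...,2]<.015)][:,2]))
    m=near&(P[...,2]>.027)&(P[...,2]<.1)
    m=cv2.morphologyEx(m.astype(np.uint8),cv2.MORPH_OPEN,np.ones((3,3)))
    k,l,s,_=cv2.connectedComponentsWithStats(m); i=1+s[1:,4].argmax()
    q=P[l==i]; f=q[q[:,2]<.05]
    if n=="top": r=cv2.minAreaRect(f[:,:2].astype(np.float32)*1000); print(r,cv2.boxPoints(r).round(1).tolist())
    print("top face z",np.percentile(f[:,2],[10,50,90]),"max z",q[:,2].max())
    hsv=cv2.cvtColor(im,cv2.COLOR_RGB2HSV)
    b=(near&(hsv[...,0]>95)&(hsv[...,0]<125)&(hsv[...,1]>130)).astype(np.uint8)
    k,l,s,ce=cv2.connectedComponentsWithStats(b)
    for j in range(1,k):
        if s[j,4]>50: print("cap",ce[j],s[j,4],np.median(P[l==j],0).round(4),ray(c,*ce[j],.0485).round(4))
    g=cv2.cvtColor(im,cv2.COLOR_RGB2BGR)[cen[1]-65:cen[1]+65,cen[0]-75:cen[0]+75]
    cv2.imwrite(f"pics/{n}0c.png",cv2.resize(g,None,fx=5,fy=4.6 if 0 else 4.6,interpolation=cv2.INTER_CUBIC) if 0 else cv2.resize(g,(600,520),interpolation=cv2.INTER_CUBIC))
E
```

```text
top bench z -0.0002699130960120977
((556.4947509765625, -390.98101806640625), (183.1123504638672, 128.42822265625), 29.826251983642578) [[445.1000061035156, -380.79998779296875], [509.0, -492.20001220703125], [667.9000244140625, -401.20001220703125], [604.0, -289.70001220703125]]
top face z [0.03241023 0.03569657 0.04840459] max z 0.08956739872111552
cap [297.66590389 223.77345538] 437 [ 0.6205 -0.378   0.0491] [ 0.6201 -0.3776  0.0485]
cap [313.4049217  251.12751678] 447 [ 0.5647 -0.4096  0.0488] [ 0.5642 -0.4102  0.0485]
cap [329.30269058 279.20852018] 446 [ 0.5088 -0.4417  0.0489] [ 0.5083 -0.4423  0.0485]
side bench z -0.0001592681160662579
top face z [0.03311522 0.03757382 0.04907748] max z 0.08743827833189566
cap [333.73458445 234.30294906] 746 [ 0.6226 -0.3817  0.0484] [ 0.6215 -0.3825  0.0485]
cap [308.30612245 255.14795918] 784 [ 0.5654 -0.4146  0.0484] [ 0.5645 -0.4156  0.0485]
cap [281.07666291 277.35287486] 887 [ 0.5094 -0.4472  0.0485] [ 0.5087 -0.4478  0.0485]
```

View pics/top0c.png

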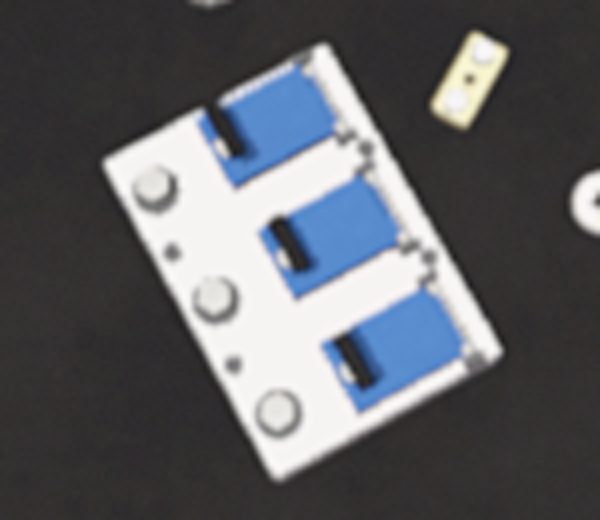

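View pics/side0c.png

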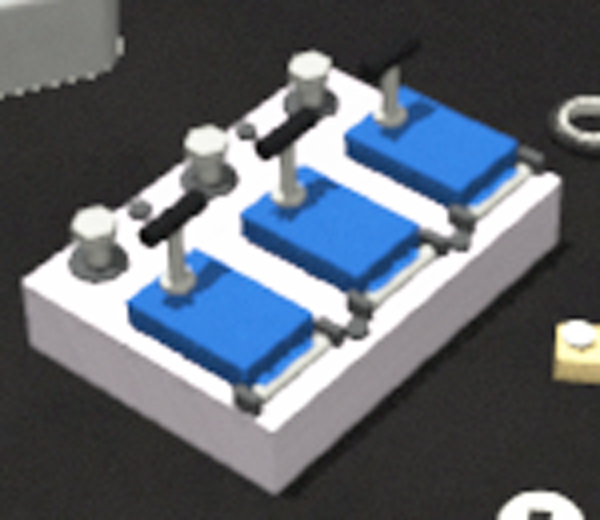

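The crops show bolt heads at about (268,240), (283,268) and (298.5,296) in top-image pixels. The black bars sit on stems at the front ends of the blue caps, and everything is shut.

```bash
cat >> h.py <<'E'
C=np.array([.5565,-.391]);th=np.deg2rad(-60.2);X=np.array([np.cos(th),np.sin(th)]);Y=np.array([-X[1],X[0]])
def blk(x,y,z): return np.r_[C+x*X+y*Y,z]
def down(sgn=1):
    y=np.r_[sgn*Y,0];z=np.array([0,0,-1.]);return R.from_matrix(np.c_[np.cross(y,z),y,z])
def go(p,rot,o=None):
    "slide and rotation numbers from the present pose to p,rot"
    from workcell import bot
    o=o or bot.get_obs();r=R.from_quat(o["tool_rot"])
    print("slide",(r.inv().apply(p-o["eef_pos"])/.25).round(3),"rot",((r.inv()*rot).as_rotvec()/.5).round(3))
E
python3 - <<'E'
from h import *
t=dict(np.load("top0.npz")); s=dict(np.load("side0.npz"))
for i,y,cu,su in((1,.065,(155,188),(310,68)),(2,0,(215,298),(205,140)),(3,-.065,(278,412),(94,222))):
    a=ray(t,229+cu[0]/4-.4,193+cu[1]/4-.4,.056); b=ray(s,225+su[0]/4-.4,197+su[1]/4-.4,.056)
    print("bolt",i,blk(-.048,y,.056).round(4),a.round(4),b.round(4))
for i,y,cu,su in((1,.065,(223,131),(389,60)),(2,0,(291,244),(288,132)),(3,-.065,(352,360),(174,218))):
    a=ray(t,229+cu[0]/4-.4,193+cu[1]/4-.4,.0825); b=ray(s,225+su[0]/4-.4,197+su[1]/4-.4,.0825)
    print("handle",i,blk(-.005,y,.0825).round(4),a.round(4),b.round(4))
go(blk(-.048,0,.12),down(1)); go(blk(-.048,0,.12),down(-1))
E
```

```text
bolt 1 [ 0.5891 -0.317   0.056 ] [ 0.585  -0.3184  0.056 ] [ 0.5899 -0.3204  0.056 ]
bolt 2 [ 0.5326 -0.3493  0.056 ] [ 0.5301 -0.3497  0.056 ] [ 0.5334 -0.3503  0.056 ]
bolt 3 [ 0.4762 -0.3817  0.056 ] [ 0.4744 -0.3818  0.056 ] [ 0.4773 -0.3829  0.056 ]
handle 1 [ 0.6104 -0.3544  0.0825] [ 0.608  -0.3533  0.0825] [ 0.6093 -0.3604  0.0825]
handle 2 [ 0.554  -0.3867  0.0825] [ 0.5524 -0.3875  0.0825] [ 0.5554 -0.3893  0.0825]
handle 3 [ 0.4976 -0.419   0.0825] [ 0.4966 -0.4176  0.0825] [ 0.4987 -0.4219  0.0825]
slide [ 1.7   -0.099  0.442] rot [-3.000e-03 -3.000e-03 -3.662e+00]
slide [ 1.7   -0.099  0.442] rot [-3.000e-03  2.000e-03  2.621e+00]
```

Request:
drive_tool --slide '[[0.1,0,0],[0.22,0,0],[0.34,0,0],[0.46,-0.02,0],[0.58,-0.03,0],[0.7,-0.04,0],[0.8,-0.05,0],[0.85,-0.05,0]]' --rotation '[[0,0,-0.12],[0,0,-0.25],[0,0,-0.4],[0,0,-0.55],[0,0,-0.7],[0,0,-0.85],[0,0,-0.95],[0,0,-1.0]]' --gripper 0

```text
clock: 1.1
eef_pos: [0.3314, -0.4158, 0.2308]
tool_rot: [0.928, 0.372, -0.0, -0.001]
ft_force: [0.1, 0.7, 0.7]
grip_width: -0.0002
grasp_force: 0.0
```

```bash
sed -i 's/-.391\]/-.392]/' h.py; python3 -c "
from h import *
go(blk(-.048,0,.12),down(1))"
```

```text
slide [0.763 0.367 0.443] rot [-2.000e-03 -2.000e-03 -2.658e+00]
```

Request:
drive_tool --slide '[[0.1,0.05,0.02],[0.2,0.1,0.05],[0.32,0.15,0.1],[0.44,0.2,0.15],[0.55,0.26,0.2],[0.66,0.31,0.25],[0.73,0.35,0.3],[0.763,0.367,0.32]]' --rotation '[[0,0,-0.12],[0,0,-0.25],[0,0,-0.4],[0,0,-0.55],[0,0,-0.7],[0,0,-0.85],[0,0,-0.95],[0,0,-1.0]]'

```text
clock: 2.1
eef_pos: [0.5321, -0.3513, 0.1498]
tool_rot: [0.808, 0.59, -0.001, -0.001]
ft_force: [-0.4, -0.2, 0.4]
grip_width: 0.0002
grasp_force: 0.0
```

Request:
drive_tool --slide '[[0,0,0],[0,0,0],[0,0,0],[0,0,0],[0,0,0],[0,0,0],[0,0,0],[0,0,0]]' --rotation '[[0,0,-0.12],[0,0,-0.25],[0,0,-0.4],[0,0,-0.55],[0,0,-0.7],[0,0,-0.85],[0,0,-0.95],[0,0,-1.0]]'

```text
clock: 3.1
eef_pos: [0.5315, -0.3523, 0.1516]
tool_rot: [0.637, 0.771, -0.0, 0.0]
ft_force: [-0.2, -0.5, 0.1]
grip_width: -0.0001
grasp_force: 0.0
```

```bash
python3 -c "
from h import *
from workcell import bot
go(blk(-.048,0,.062),down(1)); print(bot.get_obs())"
```

```text
slide [0.007 0.006 0.359] rot [-0.     0.001 -0.663]
{'clock': 3.1, 'joint_pos': array([-5.85209128e-01,  5.55179951e-01,  2.67521763e-01,  1.28296998e+00,
       -3.30639969e-04,  7.96866290e-01]), 'joint_vel': array([ 3.84989157e-03,  2.11039294e-03, -1.02917249e-04, -2.77762709e-03,
        1.64464939e-03, -1.93772735e-01]), 'tau': array([ 5.66757016e-02, -5.13415182e+01,  2.49346483e+01,  1.31918507e-03,
        1.00042467e-03,  1.16008418e-01]), 'eef_pos': array([ 0.53150582, -0.35231694,  0.15163733]), 'tool_rot': array([ 6.37337168e-01,  7.70585037e-01, -1.55513512e-04,  1.01073502e-04]), 'ft_force': array([-0.21539577, -0.51865869,  0.14634337]), 'ft_torque': array([0.01439644, 0.00668579, 0.02275971]), 'grasp_force': 0.0, 'grip_width': -8.898390226708769e-05}
```

Request:
drive_tool --slide '[[0,0,0.03],[0.005,0.005,0.08],[0.005,0.005,0.14],[0.005,0.005,0.2],[0.005,0.005,0.26],[0.005,0.005,0.31],[0.005,0.005,0.34],[0.005,0.005,0.35]]' --rotation '[[0,0,-0.1],[0,0,-0.2],[0,0,-0.3],[0,0,-0.4],[0,0,-0.5],[0,0,-0.6],[0,0,-0.65],[0,0,-0.65]]'

```text
clock: 4.1
eef_pos: [0.5327, -0.3503, 0.0635]
tool_rot: [0.505, 0.863, -0.0, -0.0]
ft_force: [-0.6, -0.5, 0.2]
grip_width: -0.0001
grasp_force: 0.0
```

Request:
drive_tool --slide '[[0,0,0.008],[0,0,0.016],[0,0,0.024],[0,0,0.032],[0,0,0.04],[0,0,0.048],[0,0,0.048],[0,0,0.048]]' --rotation '[[0,0,0],[0,0,0],[0,0,0],[0,0,0],[0,0,0],[0,0,0],[0,0,0],[0,0,0]]'

```text
clock: 5.1
eef_pos: [0.5333, -0.3503, 0.0557]
tool_rot: [0.504, 0.864, -0.0, 0.001]
ft_force: [-6.2, 3.8, 17.4]
grip_width: -0.0001
grasp_force: 8.7
```

Bolt 2 is tight: it read 17 N with no sink. I'll try bolt 3 next.

Request:
drive_tool --slide '[[0,0,-0.03],[0,0,-0.06],[0,-0.06,-0.06],[0,-0.13,-0.06],[0,-0.2,-0.06],[0,-0.25,-0.06],[0,-0.26,-0.06],[0,-0.26,-0.04]]' --rotation '[[0,0,0],[0,0,0],[0,0,0],[0,0,0],[0,0,0],[0,0,0],[0,0,0],[0,0,0]]'

```text
clock: 6.1
eef_pos: [0.4768, -0.3826, 0.0622]
tool_rot: [0.504, 0.864, 0.0, 0.001]
ft_force: [0.0, -0.5, -0.3]
grip_width: 0.0001
grasp_force: 0.0
```

Request:
drive_tool --slide '[[0,0,0.008],[0,0,0.016],[0,0,0.024],[0,0,0.032],[0,0,0.04],[0,0,0.04],[0,0,0.04],[0,0,0.04]]' --rotation '[[0,0,0],[0,0,0],[0,0,0],[0,0,0],[0,0,0],[0,0,0],[0,0,0],[0,0,0]]'

```text
clock: 7.1
eef_pos: [0.4765, -0.3824, 0.0517]
tool_rot: [0.504, 0.864, -0.0, 0.0]
ft_force: [0.6, -0.0, 0.7]
grip_width: 0.0
grasp_force: 0.3
```

Bolt 3 sinks, so I'll push it to its stop.

Request:
drive_tool --slide '[[0,0,0.006],[0,0,0.012],[0,0,0.018],[0,0,0.024],[0,0,0.03],[0,0,0.032],[0,0,0.032],[0,0,0.032]]' --rotation '[[0,0,0],[0,0,0],[0,0,0],[0,0,0],[0,0,0],[0,0,0],[0,0,0],[0,0,0]]'

```text
clock: 8.1
eef_pos: [0.4766, -0.3824, 0.0479]
tool_rot: [0.504, 0.864, -0.0, 0.001]
ft_force: [-7.2, 5.0, 21.8]
grip_width: -0.0001
grasp_force: 11.3
```

Request:
drive_tool --slide '[[0,0,-0.06],[0,0,-0.14],[0,0,-0.22],[0,0,-0.3],[-0.04,0,-0.3],[-0.1,0,-0.3],[-0.15,0,-0.3],[-0.172,0,-0.3]]' --rotation '[[0,0,0],[0,0,0],[0,0,0],[0,0,0],[0,0,0],[0,0,0],[0,0,0],[0,0,0]]' --gripper 0.6

```text
clock: 9.1
eef_pos: [0.4975, -0.4203, 0.1171]
tool_rot: [0.504, 0.863, 0.0, -0.001]
ft_force: [-0.4, -0.2, -0.7]
grip_width: 0.0513
grasp_force: 0.0
```

```bash
python3 - <<'E'
from h import *
from workcell import bot
go(blk(-.005,-.065,.058),down(1)); print(bot.get_obs()["grip_width"],bot.get_obs()["eef_pos"])
c=bot.camera("side"); cv2.imwrite("pics/side1.png",cv2.resize(c["image"][150:330,200:440,::-1],(720,540)))
E
```

```text
slide [0.001 0.001 0.236] rot [-0.001 -0.003 -0.013]
0.05131648173218363 [ 0.49754921 -0.4202613   0.1170634 ]
```

View pics/side1.png

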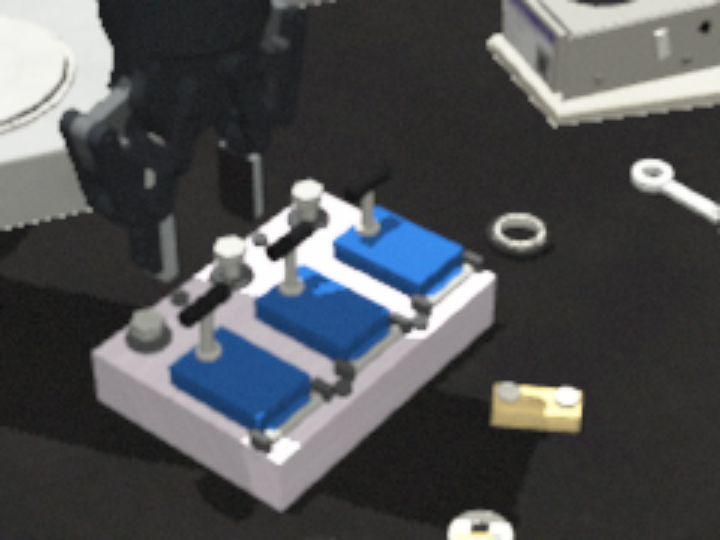

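Bolt 3 (crop 148,325) is visibly lower than the other two, and all caps are shut. The open fingers (165,250 and 245,190) straddle handle 3's bar (205,305) from above. I'll descend and then pinch it.

Request:
drive_tool --slide '[[0,0,0.04],[0,0,0.08],[0,0,0.12],[0,0,0.16],[0,0,0.2],[0,0,0.23],[0,0,0.235],[0,0,0.235]]' --rotation '[[0,0,0],[0,0,0],[0,0,0],[0,0,0],[0,0,0],[0,0,0],[0,0,0],[0,0,0]]'

```text
clock: 10.15
eef_pos: [0.4977, -0.4197, 0.0602]
tool_rot: [0.504, 0.864, -0.0, 0.0]
ft_force: [0.1, -0.2, 0.5]
grip_width: 0.0509
grasp_force: 0.0
```

Request:
drive_tool --slide '[[0,0,0],[0,0,0],[0,0,0],[0,0,0],[0,0,0],[0,0,0],[0,0,0],[0,0,0]]' --rotation '[[0,0,0],[0,0,0],[0,0,0],[0,0,0],[0,0,0],[0,0,0],[0,0,0],[0,0,0]]' --gripper 0

```text
clock: 11.15
eef_pos: [0.4975, -0.4197, 0.0604]
tool_rot: [0.504, 0.864, -0.0, 0.0]
ft_force: [-3.4, 1.6, 5.6]
grip_width: 0.0282
grasp_force: 59.0
```

Request:
drive_tool --slide '[[-0.008,0,-0.009],[-0.017,0,-0.019],[-0.026,0,-0.027],[-0.035,0,-0.036],[-0.045,0,-0.043],[-0.055,0,-0.051],[-0.065,0,-0.058],[-0.076,0,-0.064]]' --rotation '[[0,0,0],[0,0,0],[0,0,0],[0,0,0],[0,0,0],[0,0,0],[0,0,0],[0,0,0]]'

```text
clock: 12.15
eef_pos: [0.5053, -0.4335, 0.0746]
tool_rot: [0.504, 0.864, 0.001, -0.003]
ft_force: [-5.0, 5.1, 1.3]
grip_width: 0.028
grasp_force: 59.3
```

Request:
drive_tool --slide '[[-0.011,0,-0.006],[-0.022,0,-0.012],[-0.033,0,-0.017],[-0.045,0,-0.022],[-0.057,0,-0.026],[-0.069,0,-0.029],[-0.081,0,-0.032],[-0.093,0,-0.035]]' --rotation '[[0,0,0],[0,0,0],[0,0,0],[0,0,0],[0,0,0],[0,0,0],[0,0,0],[0,0,0]]'

```text
clock: 13.15
eef_pos: [0.5174, -0.4547, 0.0838]
tool_rot: [0.504, 0.864, 0.001, -0.002]
ft_force: [-4.7, 3.7, -1.4]
grip_width: 0.0275
grasp_force: 59.5
```

```bash
python3 - <<'E'
from h import *
from workcell import bot
o=bot.get_obs();print({k:o[k] for k in("eef_pos","ft_force","grip_width","grasp_force","joint_vel")})
c=bot.camera("side"); cv2.imwrite("pics/side2.png",cv2.resize(c["image"][150:330,200:440,::-1],(720,540)))
E
```

```text
{'eef_pos': array([ 0.5173868 , -0.45465489,  0.08382097]), 'ft_force': array([-4.72362189,  3.67165529, -1.40785559]), 'grip_width': 0.02754849210030319, 'grasp_force': 59.54353988170624, 'joint_vel': array([-0.01312866,  0.04307994,  0.09678208,  0.05045575, -0.00188523,
       -0.00627398])}
```

View pics/side2.png

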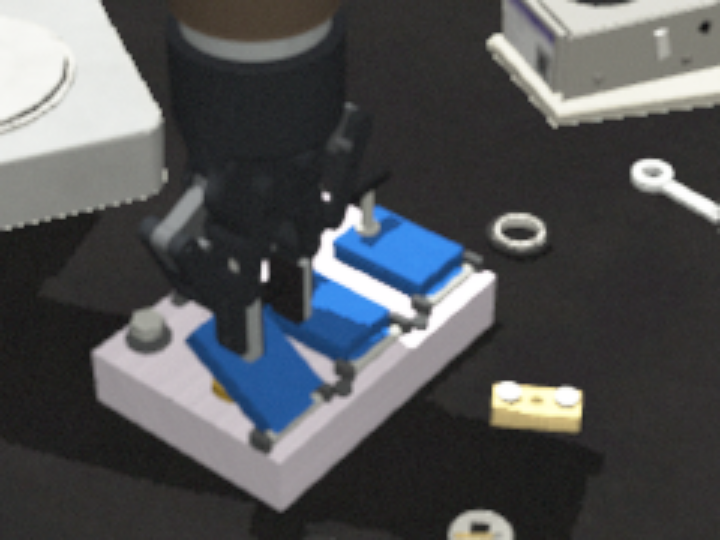

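Cap 3 is lifted to roughly 40° with the fingers on its handle (crop 240,330), and the nut shows at (225,385). The other caps are shut and the bystanders haven't moved. I'll let it settle and hand in.

Request:
drive_tool --slide '[[0,0,0],[0,0,0],[0,0,0],[0,0,0],[0,0,0],[0,0,0],[0,0,0],[0,0,0]]' --rotation '[[0,0,0],[0,0,0],[0,0,0],[0,0,0],[0,0,0],[0,0,0],[0,0,0],[0,0,0]]'

```text
clock: 14.2
eef_pos: [0.5174, -0.4548, 0.0838]
tool_rot: [0.504, 0.864, 0.001, -0.002]
ft_force: [-4.7, 4.8, 1.2]
grip_width: 0.0279
grasp_force: 59.9
```

```bash
python3 -c "
from workcell import bot
o=bot.get_obs();print(o['eef_pos'],o['grasp_force'],abs(o['joint_vel']).max());print(bot.job_done())"
```

```text
[ 0.51742347 -0.45476572  0.08376619] 59.85364079475403 0.0015256624969241927
the job is handed in; nothing more can be done
None
```

Bolt 3 (right) was the loose one; I pushed it fully down (8 mm) and handed the job in with cap 3 held open at about 40° by its handle and the other two caps shut; no verdict was returned.

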